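# Roll the four-way tube rack to its wide-well face

## Task

On the rubber mat lie two white four-way tube racks. Roll the longer one over towards the robot base, about its long edges and one face at a time, letting it settle flat after each turn, until the face with the two wide wells, which is underneath now, is on top: two quarter turns. Do not pick it up and keep it on the mat, and leave the shorter rack and the small jar where they stand.

Things in the scene. Friction and masses are not known exactly. Their poses are not given: they have to be found in the camera images.
- long_rack_mid (a point): Centre of the longer rack, the one to roll: loose white block 60 x 60 mm, 130 mm long, 0.24 kg, flat on the mat. Its axes: y along it (within 0.4 rad of world y); at the start z up, x away from the robot. Holes: +z ten of 12 mm, +x four of 17 mm, -x fourteen of 8 mm, -z (underneath) two 30 mm wells, 12 mm deep, 28 mm either side of the middle. Turn one brings +x on top, turn two -z, 60 mm each.
- short_rack_mid (a point): Centre of the shorter rack, to be left alone: same white plastic and 60 x 60 mm section, but 85 mm long, with narrow holes only; loose, lying flat on the other half (left or right) of the mat. Axes as on the longer rack.
- jar_mid (a point): Centre of a small amber jar with a white cap, to be left alone: 36 mm across, 60 mm tall, loose, standing on the mat between the two racks, towards the far edge. z is up.
- mat_top (a point): Centre of the top of the fixed black rubber mat, 340 mm (x) by 520 mm (y), 3 mm thick; x away from the robot, y to its left. It grips (friction about 0.9): a rack whose far face is pushed near the top, and upwards along the arc, tips about its lower edge nearest the robot rather than sliding; past 45 degrees it falls over by itself.
Not all that is in view belongs to the job. Leave any pink or turquoise look-alike of the part that bears long_rack_mid alone.

How it is judged:
On the way:
1. the longer rack lies flat on its next face, turned a quarter towards the robot (its four-hole face, +x, on top) (angle between long_rack_mid's own x axis and vertical below 0.17 rad and height (world z) of long_rack_mid below 0.041 m), for 0.2 s.
At the end, for the whole second after the job is handed in: The longer rack lies at rest, flat on the mat with the two wide wells on top (face level within 10 degrees), its centre at least 15 mm inside the mat's outline (angle between long_rack_mid's own z axis and vertical above 2.97 rad and height (world z) of long_rack_mid between 0.025 and 0.041 m and x of long_rack_mid in the frame of mat_top between -0.155 and 0.155 m and y of long_rack_mid in the frame of mat_top between -0.245 and 0.245 m and linear speed of long_rack below 0.02 m/s and angular speed of long_rack below 0.1 rad/s); the robot touches nothing.
It fails at once if the longer rack is picked up (its centre more than 70 mm above the table) (height (world z) of long_rack_mid above 0.07 m).
It fails at once if the shorter rack is shifted by more than 20 mm or turned over (distance of short_rack_mid from where it was at the start of the episode above 0.02 m or angle between short_rack_mid's own z axis and vertical above 0.5 rad).
It fails at once if the jar is shifted by more than 20 mm or knocked over (distance of jar_mid from where it was at the start of the episode above 0.02 m or angle between jar_mid's own z axis and vertical above 0.5 rad).
It also fails if it takes over 38 s, if anything falls off the work surface, if the arm or the gripper's body presses on something with over 40 N, if the wrist force passes 120 N, or if a joint passes its speed limit or range.

## Robot

A 7-joint arm with a two-finger parallel gripper is mounted at the origin on the work surface. World frame = base frame: x ahead of the robot, y to its left, z up, the work surface at z = 0. Lengths are in m, angles in rad, forces in N, time in s.
With the tool pointing down it reaches from about 0.35 to 0.9 m from the base axis. Payload 8.1 kg.
Tool frame: the origin (TCP) lies at the very end of the fingers, on their centre line; the grasp point (between the pads) lies 19 mm behind it; z points along the fingers, x is the direction in which the jaws open and shut, and the axes are right-handed (so a half turn about z gives the same grasp; the last joint's range is limited). The gripper opens to 92 mm and grips with 3 to 60 N. Pads are 19 mm wide; open, the fingers measure 130 mm over their backs; the gripper's body (75 mm by 190 mm) begins 47 mm behind the grasp point.
Start: joints at [1.161, 0.434, 0.025, 1.573, -0.012, 1.134, -0.075], TCP at [0.189, -0.596, 0.227] pointing down, gripper open.
Joint ranges: [-2.62, 2.62], [-0.44, 2.09], [-1.27, 1.32], [0.08, 2.57], [-1.32, 4.46], [0.12, 2], [-2.74, 2.74]. Speed limits (rad/s): [2.22, 2.22, 3.01, 3.01, 3.14, 3.14, 3.14].

## Interface

Orientations are given as a rotation vector (axis times angle).
In Python, from cell import status, viewer, arm gives the robot as it stands.
- The arm moves only by the tool jog_arm, never from a script. Its argument "commands" is text: rows parted by semicolons, each of 7 numbers parted by spaces: the closure, from -1 (fully open) to 1 (shut), then the shift along the world's x, y, z normalised to -1 to 1, where 1 is 0.3 m, then the turn, a rotation vector about the world's x, y, z normalised to -1 to 1, where 1 is 2 pi rad. In form: jaw dx dy dz wx wy wz; .... A call has exactly 5 rows; each row shifts and turns the commanded pose from where the row before left it; what a row does not reach is not made up. A row lasts 1/10 s, in which the tool goes at most 50 mm and 8.59 degrees, less where a joint would pass 70% of its speed; a pose out of reach is approached as far as the arm can. A call with a number of a shift or a turn outside -1 to 1 is refused whole. A call with a gripper value outside its range is refused whole. The fingers move at their own pace and stop on an object; "force" is the grip in N (left out, the last holds). Time passes only in rows, so rows that do not move let the fingers close, or fill a call up. It gives the time, the measured TCP pose, the force and the opening at its end, in the units of the state.
- status.observe(): the state, without advancing time (a new reading comes with each control period).
- viewer.get_image(name): name is "scene" or "top"; returns a dict with "pixels" (480x640x3 uint8, red, green, blue), "z_map" (480x640 float32, m along the optical axis (not along the pixel's ray), 0 where there is no reading), "camera_matrix" (3x3 intrinsics, pixels), "k1" (the pictures are not rectified: a ray, as slopes to the right and down, at radius r is drawn at 1 + k1 r^2 times it, then the intrinsics apply), "R" (3x3) and "t" (3): a world point X has camera coordinates R X + t. Camera axes: x right, y down, z forward; pixel columns grow to the right and rows downward; lengths in m; the calibration is good to about 2 mm. A picture is of the moment at which its call begins.
- arm.sign_off(): hands the job in, once; it reports no verdict.
The state is a dict: "clock": time; "joints": joint angles; "dq": joint speeds; "joint_efforts": joint torques, N m; "position": TCP position; "ee_rot": TCP orientation; "force": force on the tool from outside, world axes, zero at the start; "ft_torque": the same for the moment, N m; "width": opening from 0.0 (shut) to 1.0 (fully open).
Only numpy, scipy, OpenCV 4.12 (cv2) and the standard library are available. Lean on these libraries where they do the work, as an engineer would, in place of code of your own. Each camera call takes 0.05 s, during which the arm holds its last target. There are 200 camera calls.

## Working session

There is one attempt and no reset: what is moved stays moved. The work goes in short steps, Python scripts to look and compute and a tool call to move; the robot and the scene stay as the last step left them, time stands still between calls to the robot, and variables do not carry over. Pictures are saved under pics/ and viewed, about 8 in all and at most 12, crops included, and the job is handed in when it is done.

Besides the shell and the picture viewer there is one more tool, called as name(argument=value, ...) on one line, values as JSON. jog_arm: Moves the arm, as the interface text tells. Scaled input: -1 to 1 covers 0.3 m each way for a shift and 2 pi rad each way for a turn. Its arguments: {"type":"object","properties":{"commands":{"type":"string"},"force":{"type":"number"}},"required":["commands"]}

```bash
mkdir -p pics
cat > h.py <<'E'
import numpy as np, cv2
from cell import status, viewer, arm
def grab(n,f):
    d=viewer.get_image(n); cv2.imwrite('pics/'+f,cv2.cvtColor(d['pixels'],cv2.COLOR_RGB2BGR)); np.savez('/tmp/'+n,**d); return d
def world(d,uv=None):
    K=d['camera_matrix'];k=float(d['k1'])
    v,u=np.mgrid[0:480,0:640].astype(float)
    p=np.stack([(u-K[0,2])/K[0,0],(v-K[1,2])/K[1,1]],-1); q=p.copy()
    for _ in range(15): q=p/(1+k*(q**2).sum(-1,keepdims=True))
    z=d['z_map'][...,None]
    c=np.concatenate([q*z,z],-1)
    return (c-d['t'])@d['R']
E
python3 - <<'E'
from h import *
grab('top','t0.png');grab('scene','s0.png')
s=status.observe();print({k:np.round(v,3) for k,v in s.items()})
E
```

```text
{'clock': np.float64(0.1), 'joints': array([ 1.161,  0.435,  0.025,  1.574, -0.012,  1.134, -0.075]), 'dq': array([-0.002,  0.001, -0.   , -0.002, -0.002,  0.001,  0.   ]), 'joint_efforts': array([ 4.0000e-03, -6.6913e+01,  9.8800e-01, -3.1515e+01, -6.0000e-02,
        3.7000e-02,  0.0000e+00]), 'position': array([ 0.189, -0.595,  0.226]), 'ee_rot': array([-2.534e+00,  1.856e+00,  2.000e-03]), 'force': array([-0.433,  1.426, -1.254]), 'ft_torque': array([-0.037,  0.029, -0.006]), 'width': np.float64(1.001)}
```

View pics/t0.png

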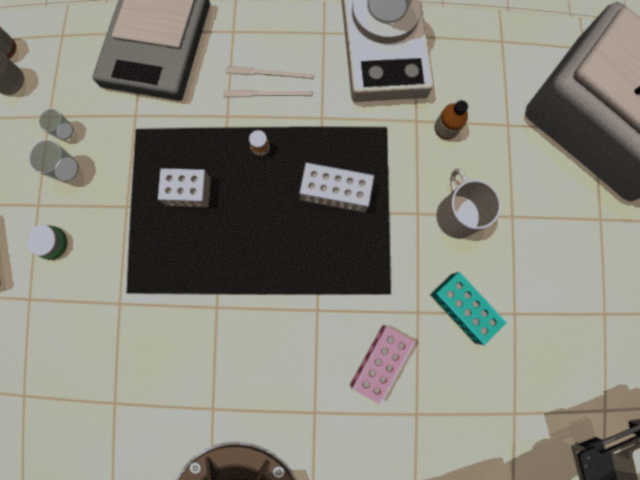

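View pics/s0.png

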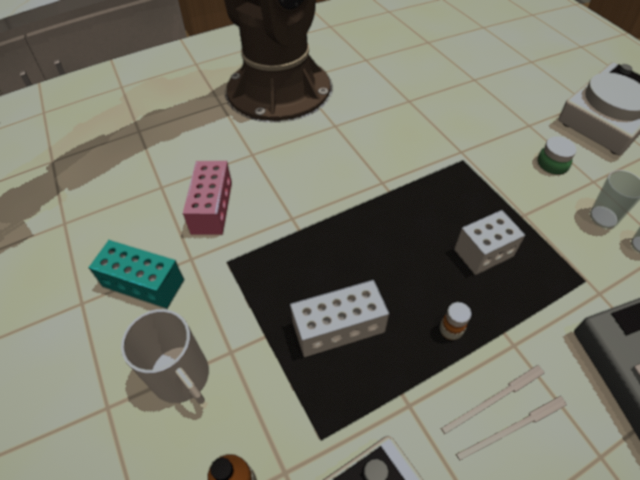

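The long rack is at top (338,186), the short one at (184,187) and the jar at (259,142). The mat spans about (128–390, 127–293), and the mug is to the right of the mat at (474,205). Next I'll measure these positions.

```bash
cat >> h.py <<'E'
def rack(d,box,zmin,zmax=.09):
    W=world(d); u0,v0,u1,v1=box
    w=W[v0:v1,u0:u1].reshape(-1,3); px=d['pixels'][v0:v1,u0:u1].reshape(-1,3)
    m=(w[:,2]>zmin)&(w[:,2]<zmax)&(px.min(1)>70)
    r=cv2.minAreaRect((w[m][:,:2]*1000).astype(np.float32))
    print('rack mm',np.round(r[0],1),np.round(r[1],1),'ang',round(r[2],1),'z med/max',np.round(np.median(w[m][:,2]),4),w[m][:,2].max().round(4)); print(np.round(cv2.boxPoints(r)))
E
python3 - <<'E'
from h import *
d=dict(np.load('/tmp/top.npz'))
rack(d,(290,150,385,220),.053); rack(d,(150,160,220,215),.053); rack(d,(240,125,275,160),.045)
W=world(d)
for u,v in [(140,133),(382,133),(385,287),(134,287),(260,260),(474,182),(458,172),(478,205)]: print(u,v,W[v,u].round(3))
E
```

```text
rack mm [ 619.8 -174.3] [130.5  61.2] ang 80.5 z med/max 0.0638 0.0698
[[ 579. -234.]
 [ 639. -244.]
 [ 661. -115.]
 [ 600. -105.]]
rack mm [612.2 120.4] [87.7 61.8] ang 89.2 z med/max 0.0636 0.0709
[[581.  77.]
 [642.  76.]
 [644. 164.]
 [582. 165.]]
rack mm [705.5 -21.2] [33.1 32.7] ang 67.9 z med/max 0.0638 0.0689
[[684. -30.]
 [714. -43.]
 [727. -12.]
 [697.   0.]]
140 133 [0.736 0.231 0.003]
382 133 [ 0.744 -0.267  0.006]
385 287 [ 0.432 -0.274  0.004]
134 287 [0.418 0.217 0.005]
260 260 [ 0.479 -0.03   0.005]
474 182 [ 0.618 -0.42   0.113]
458 172 [ 0.642 -0.398  0.09 ]
478 205 [ 0.596 -0.457  0.02 ]
```

jog_arm(commands="1 0.108 0.092 0 0 0 -0.0152;1 0.108 0.092 0 0 0 -0.0152;1 0.108 0.092 0 0 0 -0.0152;1 0.108 0.092 0 0 0 -0.0152;1 0.108 0.092 0 0 0 -0.0152", force=20)

```text
clock: 0.6
position: [0.3517, -0.4564, 0.2265]
ee_rot: [2.019, -2.407, -0.001]
force: [1.2, 0.1, 0.5]
width: 0.613
```

jog_arm(commands="1 0.108 0.092 0 0 0 0;1 0.108 0.092 0 0 0 0;1 0.108 0.092 0 0 0 0;1 0.108 0.092 0 0 0 0;1 0.108 0.092 0 0 0 0")

```text
clock: 1.1
position: [0.5136, -0.3185, 0.2265]
ee_rot: [2.023, -2.403, -0.001]
force: [1.1, 0.8, -0.1]
width: 0.183
```

jog_arm(commands="1 0.108 0.092 0 0 0 0;1 0.108 0.092 0 0 0 0;1 0.108 0.092 0 0 0 0;1 0.108 0.092 0 0 0 0;1 0 0 0 0 0 0")

```text
clock: 1.6
position: [0.6463, -0.2018, 0.2255]
ee_rot: [-2.032, 2.391, 0.004]
force: [0.3, 0.5, 0.0]
width: 0.001
```

jog_arm(commands="1 0.113 0.06 0 0 0 0;1 0 0 -0.14 0 0 0;1 0 0 -0.14 0 0 0;1 0 0 -0.14 0 0 0;1 0 0 -0.14 0 0 0")

```text
clock: 2.1
position: [0.6755, -0.1918, 0.0569]
ee_rot: [2.023, -2.403, -0.0]
force: [0.0, -0.3, 0.4]
width: 0.007
```

jog_arm(commands="1 0 0 -0.013 0 0 0;1 0 0 0 0 0 0;1 0 0 0 0 0 0;1 0 0 0 0 0 0;1 0 0 0 0 0 0")

```text
clock: 2.6
position: [0.6774, -0.1917, 0.057]
ee_rot: [-2.023, 2.401, -0.004]
force: [-0.0, -0.3, 0.7]
width: 0.008
```

Run:
```python
from h import *
d=grab('scene','s1.png'); cv2.imwrite('pics/s1c.png',cv2.resize(cv2.imread('pics/s1.png')[200:440,220:540],None,fx=2,fy=2))
print(status.observe()['position'])
```

```text
[ 0.67715213 -0.19164409  0.05659787]
```

View pics/s1c.png

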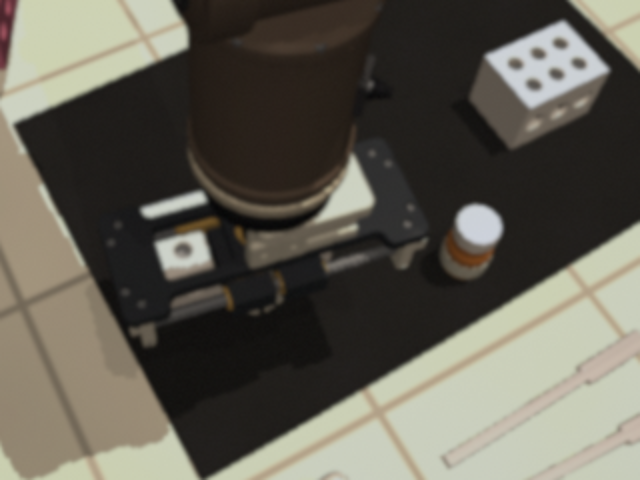

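jog_arm(commands="1 -0.018 0.013 -0.01 0 0 0;1 -0.018 0.013 -0.01 0 0 0;1 -0.007 0.001 0 0 0 0;1 -0.007 0.001 0 0 0 0;1 0 0 0 0 0 0")

```text
clock: 3.15
position: [0.6609, -0.1831, 0.0489]
ee_rot: [2.024, -2.403, 0.0]
force: [-0.3, -0.1, -0.3]
width: 0.005
```

jog_arm(commands="1 -0.007 0.001 0 0 0 0;1 -0.007 0.001 0 0 0 0;1 -0.007 0.001 0 0 0 0;1 0 0 0 0 0 0;1 0 0 0 0 0 0")

```text
clock: 3.65
position: [0.6552, -0.1823, 0.0491]
ee_rot: [-2.023, 2.403, -0.001]
force: [1.9, -1.1, -0.4]
width: 0.002
```

jog_arm(commands="1 -0.015 0.0025 0.015 0 0 0;1 -0.016 0.0027 0.015 0 0 0;1 -0.017 0.003 0.014 0 0 0;1 -0.018 0.003 0.012 0 0 0;1 -0.019 0.003 0.011 0 0 0")

```text
clock: 4.15
position: [0.629, -0.1777, 0.0696]
ee_rot: [-2.024, 2.403, -0.0]
force: [2.2, 0.6, 2.1]
width: 0.004
```

Run:
```python
from h import *
d=grab('scene','s2.png'); cv2.imwrite('pics/s2c.png',cv2.resize(cv2.imread('pics/s2.png')[200:440,220:540],None,fx=2,fy=2))
s=status.observe();print(s['position'],s['force'])
```

```text
[ 0.62824707 -0.17767361  0.06995159] [-0.64073426  0.44900958  0.50077608]
```

View pics/s2c.png

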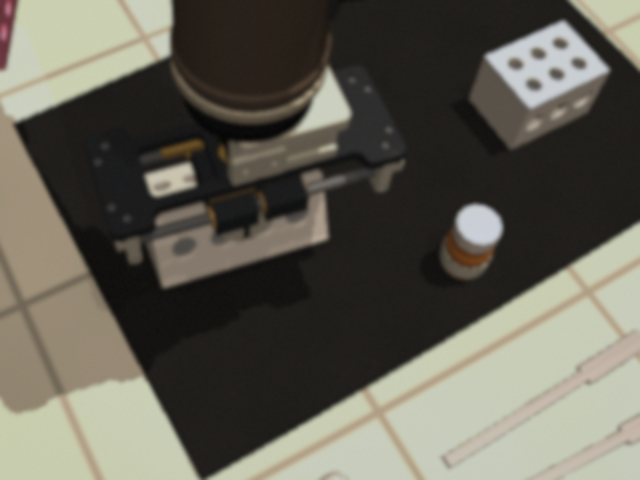

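The rack is tipping cleanly: its four-hole far face is tilted up at (240,240), and the jar and short rack are untouched. I'll continue along the arc.

jog_arm(commands="1 -0.02 0.0034 0.009 0 0 0;1 -0.021 0.0036 0.007 0 0 0;1 -0.0215 0.0036 0.0055 0 0 0;1 -0.022 0.0037 0.0035 0 0 0;1 -0.022 0.0037 0.002 0 0 0")

```text
clock: 4.7
position: [0.5959, -0.1723, 0.0766]
ee_rot: [2.023, -2.402, -0.002]
force: [-0.1, -0.7, 0.3]
width: 0.004
```

jog_arm(commands="1 -0.022 0.0037 0 0 0 0;1 -0.022 0.0037 0 0 0 0;1 -0.022 0.0037 0 0 0 0;1 0 0 0 0 0 0;1 0 0 0.04 0 0 0")

```text
clock: 5.2
position: [0.5765, -0.1689, 0.0881]
ee_rot: [2.023, -2.401, -0.003]
force: [-0.7, 0.9, -0.3]
width: 0.009
```

Run:
```python
from h import *
d=grab('scene','s3.png'); cv2.imwrite('pics/s3c.png',cv2.resize(cv2.imread('pics/s3.png')[200:440,220:540],None,fx=2,fy=2))
s=status.observe();print(s['position'],s['force'])
```

```text
[ 0.57848853 -0.16929326  0.09109627] [1.68908365 0.40511988 1.88075525]
```

View pics/s3c.png

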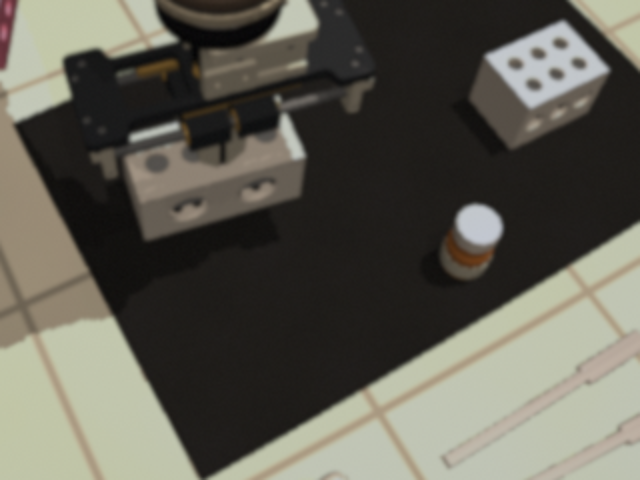

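jog_arm(commands="1 0 0 0.13 0 0 0;1 0.08 -0.012 0 0 0 0;1 0.08 -0.012 0 0 0 0;1 0.08 -0.012 0 0 0 0;1 0 0 0 0 0 0")

```text
clock: 5.75
position: [0.6529, -0.18, 0.1287]
ee_rot: [-2.023, 2.4, -0.004]
force: [0.5, -0.1, 1.0]
width: 0.009
```

Run:
```python
from h import *
d=grab('scene','s4.png'); t=grab('top','t4.png')
a=cv2.resize(cv2.imread('pics/s4.png')[200:400,220:460],None,fx=1.6,fy=1.6);b=cv2.resize(cv2.imread('pics/t4.png')[140:265,270:420],None,fx=2.56,fy=2.56)
cv2.imwrite('pics/c4.png',np.hstack([a,b[:320]]))
s=status.observe();print(s['position'],s['force'])
W=world(d);m=(abs(W[...,2]-.063)<.006)&(d['pixels'].min(2)>70)&(W[...,0]>.5)&(W[...,0]<.64)&(W[...,1]<-.06)&(W[...,1]>-.27)
r=cv2.minAreaRect((W[m][:,:2]*1000).astype(np.float32));print(m.sum(),r,cv2.boxPoints(r),np.median(W[m],0))
```

```text
[ 0.64996186 -0.17989935  0.12820274] [-0.2951716   0.33749368 -0.62449967]
319 ((558.239990234375, -186.62771606445312), (37.37582778930664, 48.8823127746582), 82.91223907470703) [[ 531.6797  -202.15704]
 [ 580.1885  -208.1886 ]
 [ 584.8003  -171.09839]
 [ 536.2915  -165.06683]] [ 0.54626049 -0.18798012  0.06211755]
```

View pics/c4.png

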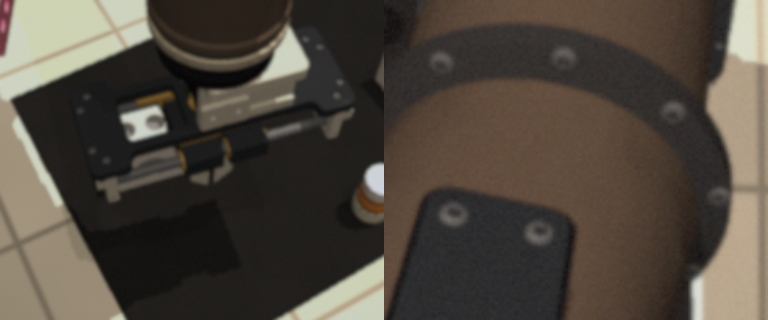

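Run:
```python
from h import *
d=dict(np.load('/tmp/scene.npz'));K=d['camera_matrix'];R=d['R'];t=d['t']
D=np.array([d['k1'],0,0,0],float)
c=-R.T@t
for u,v,z in [(371.5,279,.063),(286.5,297,.063),(370.5,300,.003),(294,318.5,.003)]:
    p=cv2.undistortPoints(np.array([[[u,v]]],float),K,D)[0,0]; r=R.T@np.array([*p,1]); print((c+r*(z-c[2])/r[2]).round(4))
```

```text
[ 0.5969 -0.1055  0.063 ]
[ 0.5654 -0.2327  0.063 ]
[ 0.6002 -0.1041  0.003 ]
[ 0.5728 -0.2279  0.003 ]
```

jog_arm(commands="1 -0.1 0.017 0 0 0 0;1 0 0 -0.125 0 0 0;1 0 0 -0.125 0 0 0;1 0 0 0 0 0 0;1 0 0 0 0 0 0")

```text
clock: 6.35
position: [0.6191, -0.1748, 0.0536]
ee_rot: [2.023, -2.402, -0.001]
force: [0.4, -0.3, 1.0]
width: 0.002
```

jog_arm(commands="1 -0.02 0.0034 0 0 0 0;1 -0.01 0.0017 0 0 0 0;1 -0.01 0.0017 0 0 0 0;1 -0.007 0.001 0 0 0 0;1 0 0 0 0 0 0")

```text
clock: 6.85
position: [0.6054, -0.1725, 0.0535]
ee_rot: [-2.024, 2.403, -0.0]
force: [0.2, -0.5, 0.7]
width: 0.004
```

jog_arm(commands="1 -0.01 0.0017 0 0 0 0;1 -0.01 0.0017 0 0 0 0;1 -0.01 0.0017 0 0 0 0;1 0 0 0 0 0 0;1 0 0 0 0 0 0")

```text
clock: 7.35
position: [0.5966, -0.171, 0.0531]
ee_rot: [2.024, -2.403, 0.0]
force: [-0.1, 0.5, -0.9]
width: 0.007
```

Run:
```python
from h import *
d=grab('scene','s5.png'); cv2.imwrite('pics/s5c.png',cv2.resize(cv2.imread('pics/s5.png')[220:360,240:420],None,fx=4,fy=4,interpolation=2))
s=status.observe();print(s['position'],s['force'])
```

```text
[ 0.59668255 -0.17101193  0.05307306] [ 0.87285502 -0.23201558  0.12270557]
```

View pics/s5c.png

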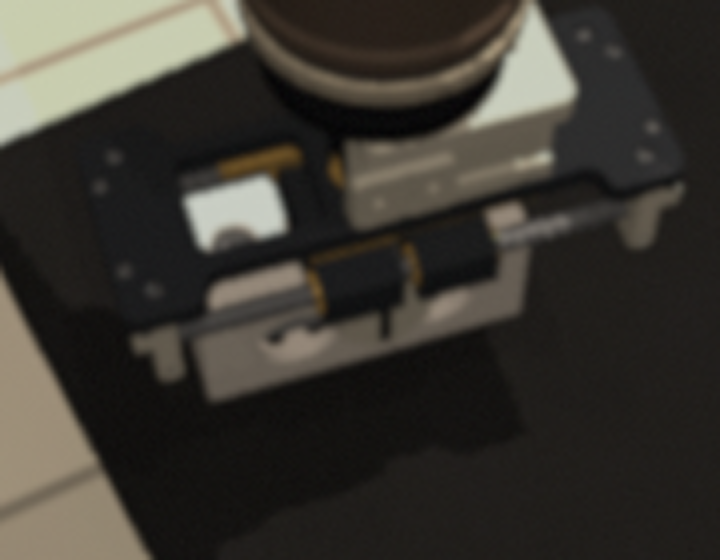

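The fingertip, at (385,325) in the crop, sits on the land between the two wells. The rack is still flat, so I'll start the second arc.

jog_arm(commands="1 -0.015 0.0025 0.01 0 0 0;1 -0.017 0.0027 0.015 0 0 0;1 -0.018 0.003 0.014 0 0 0;1 -0.019 0.003 0.012 0 0 0;1 -0.02 0.0034 0.011 0 0 0")

```text
clock: 7.9
position: [0.5701, -0.1665, 0.0726]
ee_rot: [-2.023, 2.402, -0.002]
force: [2.9, 0.5, 3.7]
width: 0.005
```

jog_arm(commands="1 -0.02 0.0034 0.009 0 0 0;1 -0.021 0.0036 0.007 0 0 0;1 -0.0215 0.0036 0.0055 0 0 0;1 -0.022 0.0037 0.0035 0 0 0;1 -0.022 0.0037 0.002 0 0 0")

```text
clock: 8.4
position: [0.5363, -0.161, 0.0792]
ee_rot: [2.023, -2.402, -0.002]
force: [-0.6, 0.1, -0.1]
width: 0.008
```

jog_arm(commands="1 -0.022 0.0037 0 0 0 0;1 -0.022 0.0037 0 0 0 0;1 -0.022 0.0037 0 0 0 0;1 0 0 0 0 0 0;1 0 0 0.04 0 0 0")

```text
clock: 8.9
position: [0.5171, -0.1576, 0.091]
ee_rot: [2.023, -2.402, -0.003]
force: [-0.2, -0.0, -0.1]
width: 0.004
```

Run:
```python
from h import *
d=grab('scene','s6.png'); cv2.imwrite('pics/s6c.png',cv2.resize(cv2.imread('pics/s6.png')[200:360,230:430],None,fx=3,fy=3,interpolation=2))
s=status.observe();print(s['position'],s['force'])
```

```text
[ 0.51893536 -0.15803238  0.09375092] [1.36339739 0.05719859 1.45783619]
```

View pics/s6c.png

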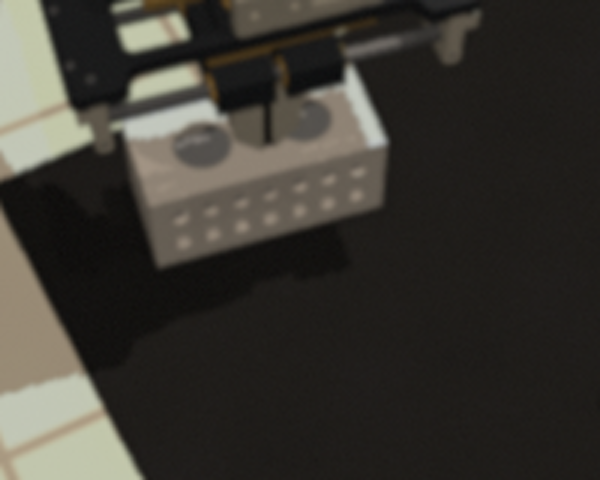

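The rack lies flat with the two wells on top, at (200,145) and (305,120), and the fourteen-hole face pointing away. I'll lift straight up and retreat to the right, over the open tiles.

jog_arm(commands="1 0 0 0.14 0 0 0;1 0 0 0.14 0 0 0;1 0 0 0.14 0 0 0;1 0 0 0.1 0 0 0;1 0 -0.1 0 0 0 0")

```text
clock: 9.45
position: [0.5219, -0.1845, 0.2536]
ee_rot: [-2.027, 2.391, -0.01]
force: [0.2, -0.5, -0.1]
width: 0.003
```

jog_arm(commands="1 -0.08 -0.14 0 0 0 0;1 -0.08 -0.14 0 0 0 0;1 -0.08 -0.14 0 0 0 0;1 -0.08 -0.14 0 0 0 0;1 -0.08 -0.14 0 0 0 0")

```text
clock: 9.95
position: [0.3974, -0.3996, 0.2488]
ee_rot: [-2.024, 2.402, -0.003]
force: [1.0, -0.5, 0.1]
width: 0.005
```

jog_arm(commands="1 -0.08 -0.13 0 0 0 0;1 -0.08 -0.13 0 0 0 0;1 -0.08 -0.13 0 0 0 0;1 0 0 0 0 0 0;1 0 0 0 0 0 0")

```text
clock: 10.45
position: [0.3253, -0.516, 0.2482]
ee_rot: [2.02, -2.405, 0.001]
force: [1.5, 0.3, -0.7]
width: 0.005
```

Run:
```python
from h import *
d=grab('top','t7.png')
for b in [(290,150,400,300),(150,160,220,215),(240,125,275,160)]:
    try: rack(d,b,.05)
    except Exception as e: print(e)
s=status.observe();print(s['position'],s['dq'].round(3))
```

```text
rack mm [ 496.6 -152.9] [130.6  60.8] ang 80.3 z med/max 0.0634 0.0696
[[ 456. -212.]
 [ 516. -222.]
 [ 538.  -94.]
 [ 478.  -83.]]
rack mm [612.2 120.4] [87.9 61.8] ang 88.5 z med/max 0.0635 0.0692
[[580.  77.]
 [642.  76.]
 [644. 163.]
 [582. 165.]]
rack mm [705.5 -21.1] [32.8 32.7] ang 27.9 z med/max 0.0636 0.0678
[[683. -14.]
 [699. -43.]
 [728. -28.]
 [712.   1.]]
[ 0.32661184 -0.51473165  0.24812443] [-0.024 -0.007 -0.019  0.01  -0.001 -0.002  0.002]
```

View pics/t7.png

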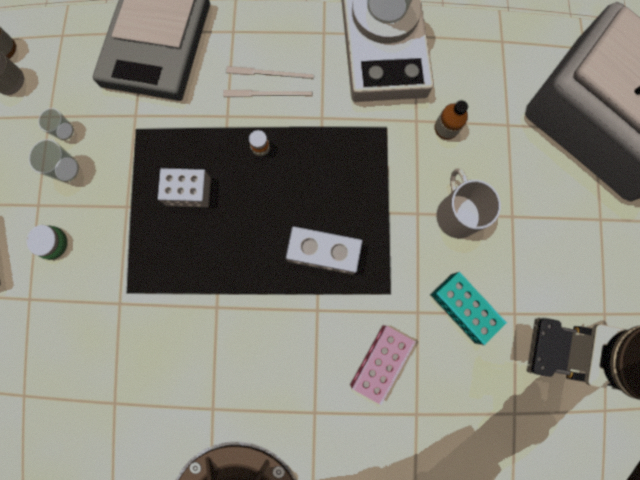

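The wells are on top at (309,247) and (340,252). The rack is well inside the mat, and the short rack and jar haven't moved.

```bash
python3 -c "
from cell import arm; print(arm.sign_off())"
```

```text
the job is handed in; nothing more can be done
None
```

I rolled the longer rack two quarter turns towards the base with the closed fingertips pushing its far face along the arc, letting it settle flat after each turn. I handed the job in at about 10.5 s, and no verdict is reported.

- **After the first turn:** the picture showed the four-hole face on top with the rack flat. I couldn't measure its level then, because the arm hid most of it from both cameras.
- **Rack at the end:** the two wells are on top and the top face is at 63 mm, so it is lying flat. Its centre is at about (0.497, -0.153), roughly 85 mm from the mat's centre line towards the robot, so well inside the outline.
- **Short rack and jar:** both measured within about 0.1 mm of where they started.
- **Arm:** it was clear of everything, and the force readings I saw stayed under about 5 N.

No check failed. The one disagreement was the rack's angle after the first turn: picture corners gave about 13° against 10° at the start, and the final measurement gave 10° again.

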